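# Lever open the sterile instrument case

## Task

Pick up the flat lever, slip its blade into the slot under the front lip of the closed steel instrument case, and pry the lid up and over with the blade until it stands open by itself, leaning back past upright. Then set the lever down flat inside the shallow steel tray without dropping it. The case is sterile: touch the case and its lid with the lever only, never with the gripper or arm, and leave the spray bottle, the carton and the bowl where they are.

Things in the scene. Friction and masses are not known exactly. Their poses are not given: they have to be found in the camera images.
- lever: Flat lever, 185 mm long, loose, lying on the table. Black handle 105 mm long (x -95 to +10 mm), 18 mm wide (y), 22 mm tall (z); steel blade 24 mm wide, 3 mm thick, on to x = +90 mm, mid-plane 11 mm above the underside. Origin on the underside, x towards the blade tip, z up. About 0.16 kg.
- lever_tip (a point): Middle of the lever's blade tip (x +90 mm, 11 mm above its underside).
- lever_grip (a point): Good grip point on the lever's handle, near its centre of mass: 102 mm behind the tip, 11 mm above the underside. Grip across the 18 mm width.
- lever_end (a point): Rear end of the lever's handle (x -95 mm), 11 mm above the underside.
- case: Steel instrument case, fixed to the table, body 100 mm deep (x) by 170 mm wide (y) by 52 mm high, closed by a flat lid 5 mm thick (top at 57 mm). Origin under the centre of the box; its front, with the slot, faces -x; +x is the hinge side.
- slot (a point): Middle of the prying slot's mouth, at the case's front (x -66 mm, height 46.5 mm). The slot is 110 mm wide, 11 mm high, 16 mm deep to the front wall, open to the front; below it a fixed dark ledge (top at 41 mm, reaching out to x = -80 mm), above it the lid's lip (underside at 52 mm, reaching out to x = -66 mm).
- lid_lip (a point): Middle of the lower front edge of the lid's lip; moves with the lid. 119 mm from the hinge axis.
- lid_hinge (a point): Middle of the lid's hinge axis, at the case's back (x +53 mm, height 52 mm); the axis runs along the case's y. Fixed.
- lid (a joint): Lid angle in rad: 0 closed, 1.57 upright, 1.95 leaning back on its stop. It takes about 1.5 N at the lip to lift; let go before upright it falls shut. The underside of the lid is flat.
- tray: Shallow rectangular steel tray, open above, 240 mm long (x) by 150 mm wide (y) by 22 mm high, walls and floor 4 mm, loose, 0.7 kg. Origin under its centre.
- spray: White spray bottle with a yellow collar and trigger, 200 mm high, 72 mm across. Origin under its centre. Bystander.
- carton: White and red carton 75 x 120 x 60 mm. Origin under its centre. Bystander.
- bowl: Round steel bowl, 100 mm across, 40 mm high. Origin under its centre. Bystander.

How it is judged:
By the outcome, as a careful person would: the job done as asked, in the order asked, and still so for the second after the job is handed in, with the robot touching nothing.
It also fails if it takes over 69 s, if anything falls off the work surface, if the arm or the gripper's body presses on something with over 40 N, if the wrist force passes 120 N, or if a joint passes its speed limit or range.

## Robot

A 6-joint arm with a two-finger parallel gripper is mounted at the origin on the work surface. World frame = base frame: x ahead of the robot, y to its left, z up, the work surface at z = 0. Lengths are in mm, angles in rad, forces in N, time in s.
With the tool pointing down it reaches from about 275 to 850 mm from the base axis. Payload 5.2 kg.
Tool frame: the origin (TCP) lies midway between the tips of the shut fingers; the grasp point (between the pads) lies 19 mm behind it (arm.pinch_z is the distance from the TCP to the grasp point, in mm); z points along the fingers, y is the line along which they close (so a half turn about z gives the same grasp; the last joint's range is limited). The gripper opens to 85 mm and grips with 20 to 120 N. Pads are 22 mm wide; open, the fingers measure 114 mm over their backs; the gripper's body (76 mm by 85 mm) begins 54 mm behind the grasp point. The pads swing forward as they close: fully open they stand 13 mm farther back than shut.
Start: joints at [-1.333, 0.259, 1.535, -0, 1.348, -0.203], TCP at [234.685, -497.421, 231.31] pointing down, gripper open.
Joint ranges: [-3.14, 3.14], [-0.91, 2.08], [0.19, 2.58], [-1.22, 4.36], [0.22, 2.71], [-3.12, 3.12]. Speed limits (rad/s): [2.57, 2.57, 3.14, 3.14, 3.14, 3.14].

## Interface

Orientations are given as a unit quaternion [w, x, y, z].
In Python, from rig import arm, grab_frame, get_calibration, find_in, cut_out, mark_of gives the robot as it stands.
- The arm moves only by the tool apply_moves, never from a script. Its argument "commands" is one flat list of numbers, 4 for each row, row after row: the shift along the tool's x, y, z in cm, then the turn about the tool's z in rad. A call has 1 to 5 rows; each row shifts and turns the commanded pose from where the row before left it, along the tool's axes as they then stand; what a row does not reach is not made up. A row lasts 1/10 s, in which the tool goes at most 50 mm and 8.59 degrees, less where a joint would pass 70% of its speed; a pose out of reach is approached as far as the arm can. A call is refused whole if a number of a shift passes 5 or a number of a turn 0.15, either way. A call with a gripper value outside its range is refused whole. "jaw" is the gripper command: -1 is shut, 1 is fully open, values between are in proportion, set as the call begins (left out, the last holds). The fingers move at their own pace and stop on an object; "newtons" is the grip in N (left out, the last holds). Time passes only in rows, so rows that do not move let the fingers close. It gives the time, the measured TCP pose, the force, the opening and the grip force at its end, in the units of the state.
- arm.observe(): the state, without advancing time (a new reading comes with each control period).
- grab_frame(name): name is "scene" or "top" or "wrist"; returns the picture (400x640x3 uint8, red, green, blue); there is no depth.
- get_calibration(name): a dict with "intrinsics" (3x3 intrinsics, pixels), "k1" (the pictures are not rectified: a ray, as slopes to the right and down, at radius r is drawn at 1 + k1 r^2 times it, then the intrinsics apply), "world_to_cam" (4x4, takes a point from world to camera coordinates); the wrist camera has in their place "hand_eye" (4x4, takes a point from camera to tool coordinates, whose origin is the TCP and whose axes are the flange's). Camera axes: x right, y down, z forward; pixel columns grow to the right and rows downward; lengths in mm; the calibration is good to about 2 mm. A picture is of the moment at which its call begins: read the wrist's pose just before it. get_calibration takes no time and is no camera call.
- arm.finish_job(): hands the job in; it is judged then, once.
Trained networks look in the newest picture that a camera, given by its name, has taken for a name from the list of things; names that differ only in an ending like _2 or _b are one class to them, and where a whole thing is asked for, a point or a joint stands for the part that bears it (a point fixed in the world has none). Each returns a list of dicts, best first, with "confidence" (0 to 1); they miss things now and then, are a little off and sometimes report something else, mostly with a low value. They report only what shows in the picture. A call takes as long as a camera call.
- find_in(camera, name): "bbox" ([left, top, right, bottom] in pixels, round what is visible of it).
- cut_out(camera, name): "mask" (400x640 bool, what is visible of it) and "bbox" ([left, top, right, bottom] in pixels, round what is visible of it).
- mark_of(camera, name): "position" ([row, column] in pixels: a listed point, or the origin of a listed thing).
The state is a dict: "clock": time; "qpos": joint angles; "joint_velocities": joint speeds; "joint_torque": joint torques, N m; "position": TCP position; "tcp_rot": TCP orientation; "force": force on the tool from outside, world axes, zero at the start; "moment": the same for the moment, N m; "gripper_width": finger opening in mm; "grasp_force": force on a finger pad.
Only numpy, scipy, OpenCV 4.12 (cv2) and the standard library are available. Lean on these libraries where they do the work, as an engineer would, in place of code of your own. Each camera call takes 0.05 s, during which the arm holds its last target. There are 200 camera calls.

## Working session

There is one attempt and no reset: what is moved stays moved. The work goes in short steps, Python scripts to look and compute and a tool call to move; the robot and the scene stay as the last step left them, time stands still between calls to the robot, and variables do not carry over. Pictures are saved under pics/ and viewed, at most 10 in all, crops included, and the job is handed in when it is done.

Besides the shell and the picture viewer there is one more tool, called after "Request:" in YAML: its name, and indented under it one key for each argument. apply_moves: Moves the arm, as the interface text tells. Its arguments: {"type":"object","properties":{"commands":{"type":"array","items":{"type":"number"}},"jaw":{"type":"number"},"newtons":{"type":"number"}},"required":["commands"]}

```bash
ls; mkdir -p pics; cat > h.py <<'E'
import numpy as np, cv2
from rig import arm, grab_frame, get_calibration, find_in, cut_out, mark_of
from scipy.spatial.transform import Rotation as R
def rot(q): return R.from_quat([q[1],q[2],q[3],q[0]]).as_matrix()
def ray(cam,rc,st=None):
    c=get_calibration(cam);K=np.array(c["intrinsics"]);
    p=np.array([[[rc[1],rc[0]]]],float)
    n=cv2.undistortPoints(p,K,np.array([c["k1"],0,0,0,0.]))[0,0]
    d=np.array([n[0],n[1],1.])
    if cam=="wrist":
        H=np.array(c["hand_eye"]);Rt=rot(st["tcp_rot"]);t=np.array(st["position"])
        return Rt@H[:3,3]+t, Rt@H[:3,:3]@d
    W=np.array(c["world_to_cam"]);return -W[:3,:3].T@W[:3,3], W[:3,:3].T@d
def atz(cam,rc,z,st=None):
    o,d=ray(cam,rc,st);return o+d*(z-o[2])/d[2]
def proj(cam,P,st=None):
    c=get_calibration(cam);K=np.array(c["intrinsics"])
    P=np.array(P,float)
    if cam=="wrist":
        H=np.array(c["hand_eye"]);Rt=rot(st["tcp_rot"]);q=Rt.T@(P-np.array(st["position"]));q=H[:3,:3].T@(q-H[:3,3])
    else:
        W=np.array(c["world_to_cam"]);q=W[:3,:3]@P+W[:3,3]
    return cv2.projectPoints(q[None],np.zeros(3),np.zeros(3),K,np.array([c["k1"],0,0,0,0.]))[0][0,0]
def save(cam,name):
    im=grab_frame(cam);cv2.imwrite("pics/"+name,im[:,:,::-1]);return im
E
python3 - <<'E'
from h import *
a=save("top","top0.png");b=save("scene","scene0.png")
Z=dict(lever_tip=11,lever_grip=11,lever_end=11,slot=46.5,lid_lip=52,lid_hinge=52,tray=4,spray=0,carton=0,bowl=0,case=0)
for n,z in Z.items():
  for c in("top","scene"):
    r=mark_of(c,n)
    for k in r[:1]: print(n,c,np.round(k["position"]),round(k["confidence"],2),np.round(atz(c,k["position"],z)))
print(arm.observe(), arm.pinch_z)
E
```

```text
pics
lever_tip scene [148. 363.] 0.89 [588. 331.  11.]
lever_grip top [232. 213.] 0.7 [480. 306.  11.]
lever_grip scene [143. 328.] 0.85 [473. 302.  11.]
lever_end top [262. 218.] 0.68 [392. 288.  11.]
lever_end scene [286. 213.] 0.72 [ 472. -345.   11.]
slot top [214. 297.] 0.6 [538.  56.  46.]
slot scene [184. 316.] 0.59 [546.  60.  47.]
lid_lip top [212. 294.] 0.97 [545.  63.  52.]
lid_lip scene [184. 316.] 0.57 [551.  56.  52.]
lid_hinge top [172. 307.] 0.86 [661.  30.  52.]
lid_hinge scene [197. 345.] 0.71 [647.  40.  52.]
tray top [242. 427.] 0.66 [ 463. -337.    4.]
tray scene [286. 212.] 0.64 [ 464. -341.    4.]
spray top [154. 215.] 0.92 [718. 312.   0.]
spray scene [160. 399.] 0.65 [717. 333.   0.]
carton top [158. 411.] 0.77 [ 719. -287.    0.]
carton scene [311. 321.] 0.91 [ 731. -285.    0.]
bowl top [138. 333.] 0.83 [777. -46.   0.]
bowl scene [242. 374.] 0.6 [767. -33.   0.]
case top [192. 301.] 0.67 [606.  46.   0.]
case scene [208. 333.] 0.92 [614.  35.   0.]
{'clock': 1.2, 'qpos': array([-1.33281330e+00,  2.58586867e-01,  1.53503774e+00,  3.03476110e-05,
        1.34800000e+00, -2.02779846e-01]), 'joint_velocities': array([ 1.06720463e-03, -1.14649431e-03,  1.84866639e-04, -9.36402520e-04,
        1.43159285e-03, -7.32382302e-05]), 'joint_torque': array([-4.44630468e-04, -4.45938241e+01, -2.90897405e+01, -5.41132667e-04,
        1.00904570e-03, -4.21057706e-06]), 'position': array([ 234.68426299, -497.40317833,  231.30164034]), 'tcp_rot': array([-1.62357288e-05,  9.75814871e-01,  2.18598576e-01,  1.45151956e-05]), 'force': array([ 0.44870724, -0.71376508, -0.10871234]), 'moment': array([-0.00370355,  0.06874215,  0.0067897 ]), 'grasp_force': 0.0, 'gripper_width': 85.49946021497881} 18.700000000000003
```

View pics/top0.png

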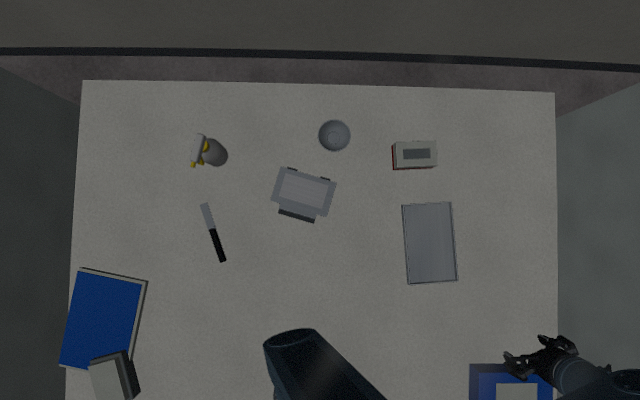

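View pics/scene0.png

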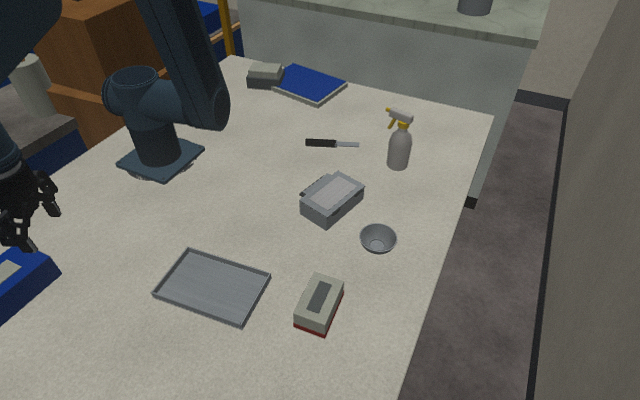

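Top view: the lever runs from its end (222,262) to its tip (204,204). The case is at (303,192) with its dark ledge facing the robot at (297,215), and the tray is at (430,243). The scene view agrees; the scene "lever_end" detection landed on the tray and is wrong. Next I plan the approach to the lever.

```bash
cat >> h.py <<'E'
def yaw_of(st):
    M=rot(st["tcp_rot"]);return np.arctan2(M[1,0],M[0,0])
def plan(P,yaw,step=4.5,n=None,start=None):
    """rows (cm, rad) from the start pose (default measured) to P, yaw"""
    st=arm.observe()
    p,y=(np.array(st["position"]),yaw_of(st)) if start is None else (np.array(start[0],float),start[1])
    D=(np.array(P,float)-p)/10; dy=(yaw-y+np.pi)%(2*np.pi)-np.pi
    n=n or max(1,int(np.ceil(max(np.linalg.norm(D)/step,abs(dy)/.14))))
    for i in range(n):
        c,s=np.cos(y),np.sin(y);d=D/n
        print([round(float(v),2) for v in (c*d[0]+s*d[1], s*d[0]-c*d[1], -d[2], -dy/n)],end=", " if (i+1)%5 else "\n")
        y+=dy/n
    print()
E
python3 - <<'E'
from h import *
print(np.round(get_calibration("wrist")["hand_eye"],2).tolist())
m=cut_out("top","lever")
for k in m[:2]:
    print(k["bbox"],k["confidence"],k["mask"].sum())
    ys,xs=np.nonzero(k["mask"]);P=np.array([atz("top",(a,b),14)[:2] for a,b in zip(ys,xs)])
    c=P.mean(0);u=np.linalg.svd(P-c)[2][0];t=(P-c)@u;print(c,np.degrees(np.arctan2(u[1],u[0])),c+u*t.min(),c+u*t.max())
plan([470,302,230],np.radians(17))
E
```

```text
[[0.0, -0.95, -0.31, 80.12], [1.0, 0.0, 0.0, -0.38], [0.0, -0.31, 0.95, -143.32], [0.0, 0.0, 0.0, 1.0]]
[203.4, 202.8, 223.6, 261.4] 0.69 417
[480.94401306 305.99451881] -159.12187414765103 [564.16420841 337.73682218] [394.44858747 273.00295915]
[2.92, -3.28, 0.01, 0.01], [2.89, -3.3, 0.01, 0.01], [2.87, -3.32, 0.01, 0.01], [2.84, -3.34, 0.01, 0.01], [2.81, -3.36, 0.01, 0.01]
[2.79, -3.39, 0.01, 0.01], [2.76, -3.41, 0.01, 0.01], [2.74, -3.43, 0.01, 0.01], [2.71, -3.45, 0.01, 0.01], [2.69, -3.47, 0.01, 0.01]
[2.66, -3.49, 0.01, 0.01], [2.63, -3.51, 0.01, 0.01], [2.61, -3.53, 0.01, 0.01], [2.58, -3.55, 0.01, 0.01], [2.55, -3.57, 0.01, 0.01]
[2.52, -3.59, 0.01, 0.01], [2.5, -3.61, 0.01, 0.01], [2.47, -3.62, 0.01, 0.01], [2.44, -3.64, 0.01, 0.01],
```

Request:
apply_moves:
  commands: [2.9, -3.3, 0, 0.01, 2.9, -3.3, 0, 0.01, 2.9, -3.3, 0, 0.01, 2.9, -3.3, 0, 0.01, 2.8, -3.3, 0, 0.01]

```text
clock: 1.75
position: [298.9, -286.4, 231.4]
tcp_rot: [0.0, 0.981, 0.194, 0.0]
force: [1.6, 0.8, 0.5]
gripper_width: 85.8
grasp_force: 0.0
```

Request:
apply_moves:
  commands: [2.8, -3.4, 0, 0.01, 2.8, -3.4, 0, 0.01, 2.7, -3.4, 0, 0.01, 2.7, -3.4, 0, 0.01, 2.7, -3.5, 0, 0.01]

```text
clock: 2.25
position: [364.7, -77.4, 231.7]
tcp_rot: [0.0, 0.986, 0.169, 0.001]
force: [0.8, -1.7, 0.7]
gripper_width: 85.4
grasp_force: 0.0
```

Request:
apply_moves:
  commands: [2.7, -3.5, 0, 0.01, 2.6, -3.5, 0, 0, 2.6, -3.5, 0, 0, 2.6, -3.5, 0, 0, 2.5, -3.6, 0, 0]

```text
clock: 2.75
position: [430.2, 131.8, 231.6]
tcp_rot: [0.0, 0.986, 0.165, 0.0]
force: [1.0, -0.1, 0.6]
gripper_width: 85.1
grasp_force: 0.0
```

Request:
apply_moves:
  commands: [2.5, -3.6, 1, 0, 2.5, -3.6, 1, 0, 2.5, -3.6, 1, 0, 2.4, -3.6, 1, 0, 0, 0, 0, 0]

```text
clock: 3.25
position: [476.5, 302.4, 189.2]
tcp_rot: [-0.001, 0.986, 0.167, -0.001]
force: [-0.5, -0.3, -0.8]
gripper_width: 85.4
grasp_force: 0.0
```

```bash
python3 - <<'E'
from h import *
st=arm.observe();print(st["clock"],st["position"],np.degrees(yaw_of(st)),st["qpos"])
save("wrist","w1.png")
for n in("lever_tip","lever_grip","lever_end"):
    for k in mark_of("wrist",n)[:1]: print(n,k["position"],k["confidence"],atz("wrist",k["position"],11,st))
for k in cut_out("wrist","lever")[:1]:
    ys,xs=np.nonzero(k["mask"]);P=np.array([atz("wrist",(a,b),17,st)[:2] for a,b in zip(ys[::5],xs[::5])])
    c=P.mean(0);u=np.linalg.svd(P-c,full_matrices=False)[2][0];t=(P-c)@u;print(k["bbox"],c,np.degrees(np.arctan2(u[1],u[0])),c+u*t.min(),c+u*t.max())
E
```

```text
3.25 [476.50583975 302.38216638 189.22953259] 19.18115710477074 [0.36678786 0.31598262 1.56212735 0.0017319  1.26503743 1.60228852]
lever_tip [76.6, 311.2] 0.85 [567.48001981 342.42297915  11.        ]
lever_grip [176.1, 314.1] 0.75 [473.02321488 306.94943976  11.        ]
lever_end [246.5, 315.7] 0.58 [393.6795717  277.73831886  11.        ]
[298.2, 75.6, 326.5, 253.2] [494.24990307 313.95864727] -158.42951456136325 [567.68744561 342.99087644] [393.68698671 274.20288294]
```

```bash
python3 - <<'E'
from h import *
plan([472.5,306,5],np.radians(20.8),n=5)
E
```

```text
[-0.02, -0.19, 3.74, -0.01], [-0.02, -0.19, 3.74, -0.01], [-0.02, -0.19, 3.74, -0.01], [-0.02, -0.19, 3.74, -0.01], [-0.02, -0.19, 3.74, -0.01]
```

Request:
apply_moves:
  commands: [-0.05, -0.2, 4.2, -0.01, -0.05, -0.2, 4.2, -0.01, 0, -0.2, 4.2, -0.01, 0, -0.2, 3.5, 0, 0, -0.15, 2.0, 0]

```text
clock: 4.0
position: [471.2, 304.9, 8.3]
tcp_rot: [0.0, 0.984, 0.178, -0.001]
force: [-0.5, -0.1, 1.0]
gripper_width: 85.3
grasp_force: 0.0
```

Request:
apply_moves:
  commands: [0, 0, 0, 0, 0, 0, 0.2, 0]

```text
clock: 4.2
position: [473.4, 306.2, 9.4]
tcp_rot: [-0.0, 0.984, 0.179, 0.001]
force: [0.5, -1.1, 0.8]
gripper_width: 85.7
grasp_force: 0.0
```

Request:
apply_moves:
  commands: [0, 0, 0.3, 0, 0, 0, 0, 0]
  jaw: -1
  newtons: 60

```text
clock: 4.4
position: [473.5, 306.9, 6.7]
tcp_rot: [-0.0, 0.984, 0.179, 0.001]
force: [-0.9, 0.2, 0.4]
gripper_width: 59.1
grasp_force: 0.0
```

Request:
apply_moves:
  commands: [0, 0, 0, 0, 0, 0, 0, 0, 0, 0, 0, 0, 0, 0, 0, 0]

```text
clock: 4.8
position: [473.0, 307.0, 6.1]
tcp_rot: [-0.0, 0.984, 0.18, 0.001]
force: [-0.8, -1.6, 6.3]
gripper_width: 16.6
grasp_force: 59.4
```

```bash
python3 - <<'E'
from h import *
plan([473,307,120],np.radians(20.8),start=([473,307,6],np.radians(20.8)),n=3)
plan([440,90,220],np.radians(-13),start=([473,307,120],np.radians(20.8)))
for n in("case","lid"):
  for k in cut_out("top",n)[:1]:
    print(n,k["bbox"],k["confidence"],k["mask"].sum())
    cs,_=cv2.findContours(k["mask"].astype(np.uint8),0,2);c=max(cs,key=cv2.contourArea)
    b=cv2.boxPoints(cv2.minAreaRect(c));print(np.round([atz("top",(q[1],q[0]),57)[:2] for q in b]))
E
```

```text
[0.0, 0.0, -3.8, -0.0], [0.0, 0.0, -3.8, -0.0], [0.0, 0.0, -3.8, -0.0], 
[-1.8, 3.19, -1.67, 0.1], [-1.48, 3.35, -1.67, 0.1], [-1.14, 3.48, -1.67, 0.1], [-0.79, 3.57, -1.67, 0.1], [-0.44, 3.63, -1.67, 0.1]
[-0.08, 3.66, -1.67, 0.1], 
case [271.7, 165.9, 335.5, 223.0] 0.83 2502
[[549. 142.]
 [681. 109.]
 [638. -59.]
 [506. -26.]]
lid [273.7, 168.2, 337.5, 216.4] 0.74 2280
[[563. 138.]
 [678. 109.]
 [635. -56.]
 [520. -26.]]
```

Request:
apply_moves:
  commands: [0, 0, -1, 0, 0, 0, -3, 0, 0, 0, -4, 0, 0, 0, -4, 0]
  newtons: 110

```text
clock: 5.3
position: [471.5, 306.5, 126.1]
tcp_rot: [0.0, 0.984, 0.179, -0.001]
force: [-0.0, 0.1, -1.6]
gripper_width: 15.3
grasp_force: 109.5
```

Request:
apply_moves:
  commands: [-1.8, 3.2, -1.7, 0.1, -1.5, 3.35, -1.7, 0.1, -1.1, 3.5, -1.7, 0.1, -0.8, 3.6, -1.7, 0.1, -0.4, 3.6, -1.7, 0.11]

```text
clock: 5.8
position: [443.6, 124.5, 211.0]
tcp_rot: [0.0, 0.997, -0.076, -0.0]
force: [1.2, -0.7, -1.1]
gripper_width: 15.1
grasp_force: 109.8
```

Request:
apply_moves:
  commands: [-0.1, 3.7, -1.4, 0.1, 0, 0, 0, 0]

```text
clock: 6.0
position: [438.4, 85.9, 226.4]
tcp_rot: [0.001, 0.992, -0.127, 0.002]
force: [-0.5, 0.6, -1.8]
gripper_width: 15.0
grasp_force: 109.7
```

```bash
python3 - <<'E'
from h import *
st=arm.observe();print(st["clock"],st["position"],np.degrees(yaw_of(st)))
save("wrist","w2.png")
for n,z in(("lever_tip",st["position"][2]+5),("lever_end",st["position"][2]+5),("slot",46.5),("lid_lip",52),("lid_hinge",52)):
    for k in mark_of("wrist",n)[:1]: print(n,np.round(k["position"]),k["confidence"],atz("wrist",k["position"],z,st))
    for k in mark_of("top",n)[:1]: print(n,np.round(k["position"]),k["confidence"],atz("top",k["position"],z,st))
E
```

```text
6.0 [438.40251409  85.91347886 226.38548953] -14.637520313826506
lever_tip [ 45. 317.] 0.66 [535.95449868  61.92745439 231.38548953]
lever_end [262. 218.] 0.68 [417.48534711 232.23540537 231.38548953]
slot [214. 297.] 0.6 [537.65446444  55.52723992  46.5       ]
lid_lip [212. 294.] 0.97 [544.59312768  62.97200887  52.        ]
lid_hinge [172. 307.] 0.86 [661.30288007  30.19662112  52.        ]
```

View pics/w2.png

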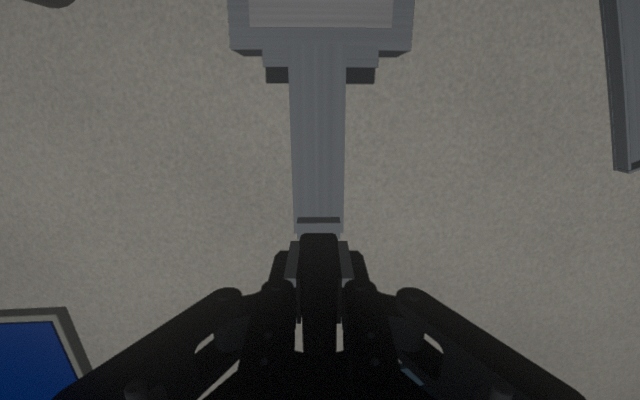

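Wrist view: the lever is held straight, blade pointing up the image along column 319. The lip's front edge is at row 66 (columns 264–379), and the dark ledge front is at row 83 (266–375). The yaw is aligned.

```bash
python3 - <<'E'
from h import *
st=arm.observe();print(st["position"])
for rc,z in(((66,264),52),((66,379),52),((83,266),41),((83,375),41),((45,319),231)): print(rc,atz("wrist",rc,z,st))
y=np.radians(-14.3);u=np.array([np.cos(y),np.sin(y)])
L=np.mean([atz("wrist",(66,264),52,st),atz("wrist",(66,379),52,st)],0)[:2]
G=np.mean([atz("wrist",(83,266),41,st),atz("wrist",(83,375),41,st)],0)[:2]
print("lip mid",L,"ledge",G,"diff along",(L-G)@u)
E
```

```text
[438.00861277  89.88933461 223.98122307]
(66, 264) [555.87136413 114.70821819  52.        ]
(66, 379) [528.94846042   8.01585532  52.        ]
(83, 266) [541.4759141  118.96468395  41.        ]
(83, 375) [514.67333345  12.79504325  41.        ]
(45, 319) [535.11289126  65.86372434 231.        ]
lip mid [542.40991227  61.36203676] ledge [528.07462378  65.8798636 ] diff along 15.007018837105157
```

```bash
python3 - <<'E'
from h import *
plan([400.5,97,100],np.radians(-14.2),n=4)
plan([400.5,97,42],np.radians(-14.2),start=([400.5,97,100],np.radians(-14.2)),n=3)
E
```

```text
[-0.95, 0.06, 3.1, -0.0], [-0.95, 0.06, 3.1, -0.0], [-0.95, 0.06, 3.1, -0.0], [-0.95, 0.06, 3.1, -0.0], 
[0.0, -0.0, 1.93, -0.0], [0.0, -0.0, 1.93, -0.0], [0.0, -0.0, 1.93, -0.0],
```

Request:
apply_moves:
  commands: [-2, 0, 3.1, 0, -1.8, 0.1, 3.1, 0, 0, 0.1, 3.1, 0, 0, 0, 3.1, 0, 0, 0, 2.5, 0]

```text
clock: 7.05
position: [400.2, 97.0, 74.0]
tcp_rot: [0.0, 0.992, -0.124, -0.0]
force: [-0.8, -0.3, -1.2]
gripper_width: 14.9
grasp_force: 109.7
```

Request:
apply_moves:
  commands: [0, 0, 2.0, 0, 0, 0, 1.2, 0, 0, 0, 0, 0, 0, 0, 0, 0]

```text
clock: 7.45
position: [401.0, 96.9, 43.4]
tcp_rot: [0.0, 0.992, -0.124, -0.0]
force: [-0.2, 0.4, -1.1]
gripper_width: 14.9
grasp_force: 109.7
```

```bash
python3 - <<'E'
from h import *
st=arm.observe();print(st["clock"],st["position"],np.degrees(yaw_of(st)),st["force"])
im=save("scene","s2.png");cv2.imwrite("pics/s2c.png",cv2.resize(im[120:260,220:420,::-1],None,fx=4,fy=4,interpolation=2)) 
save("wrist","w3.png");save("top","t3.png")
z=st["position"][2]+5
for n in("lever_tip","lever_end"):
  for c in("wrist","top","scene"):
    for k in mark_of(c,n)[:1]: print(n,c,np.round(k["position"]),k["confidence"],atz(c,k["position"],z,st))
M=rot(st["tcp_rot"]);T=np.array(st["position"])+M[:,0]*101;T[2]=z
for dz in(-5,0,5):
  print("pred tip",T+[0,0,dz],proj("scene",T+[0,0,dz]),proj("top",T+[0,0,dz]),proj("wrist",T+[0,0,dz],st))
print("slot proj",proj("scene",[542.4,61.4,46.5]))
E
```

```text
7.45 [401.00390484  96.85097593  43.44266553] -14.256270506651113 [-0.17197163  0.42127204 -1.07615835]
lever_tip wrist [ 44. 316.] 0.64 [498.8844469   73.71847338  48.44266553]
lever_tip top [228. 289.] 0.55 [497.81424586  77.18563224  48.44266553]
lever_tip scene [178. 306.] 0.79 [509.82294194  69.8084109   48.44266553]
lever_end scene [153. 262.] 0.52 [326.83864739 116.71953717  48.44266553]
pred tip [498.89350149  71.97878102  43.44266553] [303.53202774 177.7833149 ] [290.81869057 227.73668526] [320.23121043  45.19524514]
pred tip [498.89350149  71.97878102  48.44266553] [303.48571015 176.51272275] [290.71246572 227.7699552 ] [320.29022826  43.24746892]
pred tip [498.89350149  71.97878102  53.44266553] [303.4391218  175.23496246] [290.60524363 227.80353731] [320.35387395  41.14732717]
slot proj [314.93329159 183.3922182 ]
```

View pics/s2c.png

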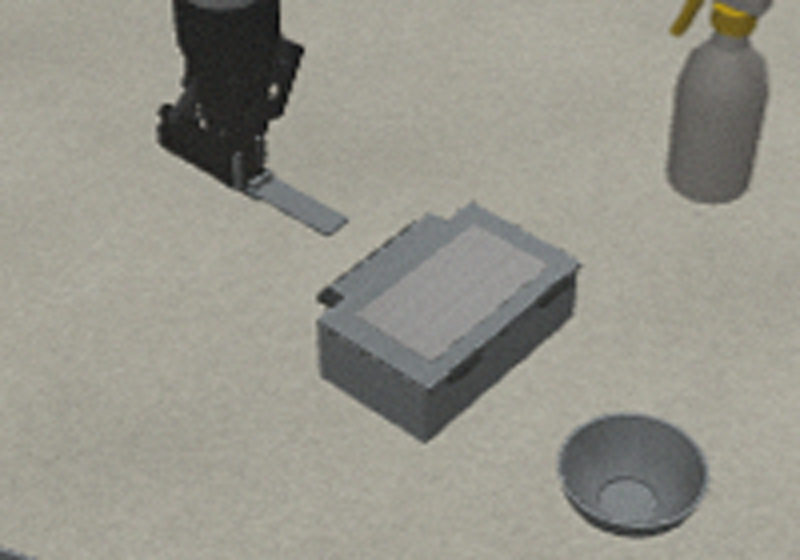

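Scene crop: the blade tip is at full-frame (304,177), within about 1 px of prediction, lying level and aimed at the middle of the slot. Next I insert it.

Request:
apply_moves:
  commands: [1.5, 0, 0.1, 0, 1.5, 0, 0, 0, 0.5, 0, 0, 0]

```text
clock: 8.2
position: [437.7, 87.4, 42.7]
tcp_rot: [-0.0, 0.992, -0.125, 0.002]
force: [-0.2, -0.4, -2.1]
gripper_width: 15.6
grasp_force: 109.7
```

Request:
apply_moves:
  commands: [0.7, 0, 0, 0, 0.4, 0, 0, 0, 0, 0, 0, 0]

```text
clock: 8.5
position: [445.8, 85.2, 42.2]
tcp_rot: [0.0, 0.992, -0.124, 0.0]
force: [-0.3, 0.3, -0.9]
gripper_width: 15.4
grasp_force: 109.7
```

Request:
apply_moves:
  commands: [0.5, 0, 0, 0, 0.4, 0, 0, 0, 0, 0, 0, 0]

```text
clock: 8.8
position: [454.8, 83.0, 42.5]
tcp_rot: [-0.0, 0.992, -0.124, 0.0]
force: [-0.4, -0.3, -1.8]
gripper_width: 14.9
grasp_force: 109.7
```

```bash
python3 - <<'E'
from h import *
st=arm.observe();print(st["clock"],st["position"],np.degrees(yaw_of(st)),st["force"],st["moment"])
im=save("scene","s4.png");w=save("wrist","w4.png")
A=cv2.resize(im[140:240,260:380,::-1],(600,500),interpolation=2);cv2.imwrite("pics/s4c.png",A)
cv2.imwrite("pics/w4c.png",cv2.resize(w[0:150,220:420,::-1],(800,600),interpolation=2))
M=rot(st["tcp_rot"]);T=np.array(st["position"])+M[:,0]*101
print((T[:2]-[542.4,61.4])@M[:2,0])
E
```

```text
8.8 [454.84033703  83.03642781  42.46149479] -14.281479171220383 [-0.39476632 -0.32715096 -1.77383341] [-0.02925534  0.01485375 -0.00175063]
10.808879152280538
```

View pics/w4c.png

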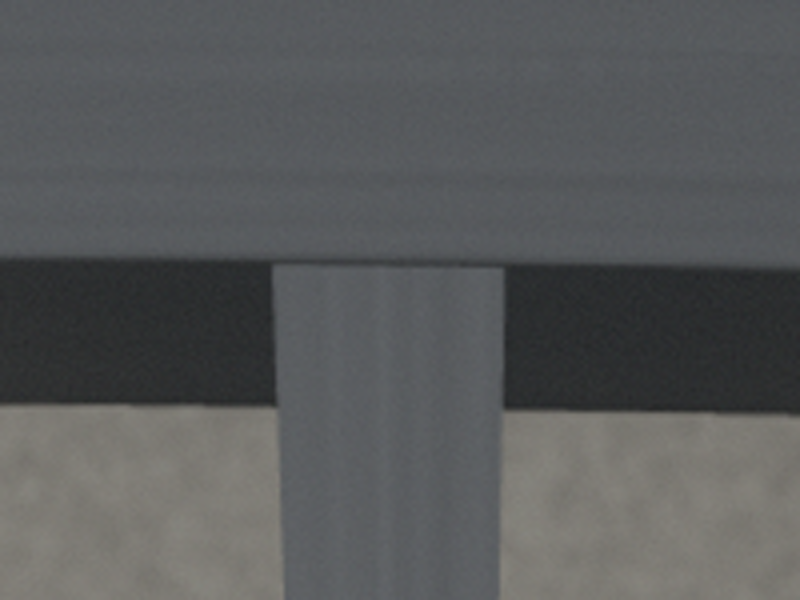

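Wrist crop: the blade sits under the lip (lip edge at full-frame row ~65) and above the dark ledge, with no contact force. Now I compute the arc for prying the lid up.

```bash
cat > arc.py <<'E'
from h import *
def tipX(th):
    r=np.interp(th,[0,.06,.3,1.95],[108,108,102,100])
    z=52+r*np.sin(th)-1.5*np.cos(th); x=-r*np.cos(th)-1.5*max(0,0)
    return np.array([x,z])
if __name__=="__main__":
    st=arm.observe();w=atz("wrist",(65,320),52,st);M=rot(st["tcp_rot"]);print("lip in tool x",(w-np.array(st["position"]))@M[:,0])
    ths=np.concatenate([[0,.03,.06,.1,.15],np.linspace(.22,1.9,24)])
    P=np.array([tipX(t) for t in ths]);P=np.vstack([[-108,47],P]);D=np.diff(P,axis=0)/10
    for t,p,d in zip(ths,P[1:],D): print(round(t,2),"tcp z %.0f s %.0f"%(p[1]-4.7,p[0]),"row %.2f, 0, %.2f, 0"%(d[0],-d[1]))
E
python3 arc.py
```

```text
lip in tool x 92.17557761644878
0.0 tcp z 46 s -108 row 0.00, 0, -0.35, 0
0.03 tcp z 49 s -108 row 0.00, 0, -0.32, 0
0.06 tcp z 52 s -108 row 0.01, 0, -0.32, 0
0.1 tcp z 56 s -106 row 0.13, 0, -0.42, 0
0.15 tcp z 62 s -105 row 0.19, 0, -0.51, 0
0.22 tcp z 69 s -101 row 0.31, 0, -0.69, 0
0.29 tcp z 75 s -98 row 0.37, 0, -0.68, 0
0.37 tcp z 82 s -95 row 0.27, 0, -0.70, 0
0.44 tcp z 89 s -92 row 0.30, 0, -0.69, 0
0.51 tcp z 96 s -89 row 0.35, 0, -0.66, 0
0.59 tcp z 102 s -85 row 0.39, 0, -0.63, 0
0.66 tcp z 108 s -80 row 0.44, 0, -0.60, 0
0.73 tcp z 114 s -76 row 0.48, 0, -0.57, 0
0.8 tcp z 119 s -70 row 0.52, 0, -0.53, 0
0.88 tcp z 124 s -65 row 0.56, 0, -0.50, 0
0.95 tcp z 129 s -59 row 0.59, 0, -0.45, 0
1.02 tcp z 133 s -53 row 0.62, 0, -0.41, 0
1.1 tcp z 136 s -46 row 0.65, 0, -0.36, 0
1.17 tcp z 140 s -39 row 0.67, 0, -0.31, 0
1.24 tcp z 142 s -33 row 0.69, 0, -0.26, 0
1.32 tcp z 144 s -25 row 0.71, 0, -0.21, 0
1.39 tcp z 146 s -18 row 0.72, 0, -0.16, 0
1.46 tcp z 147 s -11 row 0.73, 0, -0.11, 0
1.53 tcp z 148 s -4 row 0.73, 0, -0.06, 0
1.61 tcp z 148 s 4 row 0.73, 0, -0.00, 0
1.68 tcp z 147 s 11 row 0.73, 0, 0.05, 0
1.75 tcp z 146 s 18 row 0.72, 0, 0.10, 0
1.83 tcp z 145 s 25 row 0.71, 0, 0.16, 0
1.9 tcp z 142 s 32 row 0.70, 0, 0.21, 0
```

Request:
apply_moves:
  commands: [0.2, 0, 0, 0, 0, 0, -0.35, 0, 0, 0, -0.3, 0, 0, 0, -0.3, 0, 0, 0, 0, 0]

```text
clock: 9.4
position: [456.1, 82.7, 52.3]
tcp_rot: [-0.0, 0.992, -0.124, 0.0]
force: [-0.1, -0.5, -1.5]
gripper_width: 15.6
grasp_force: 109.6
```

Request:
apply_moves:
  commands: [0.15, 0, -0.45, 0, 0.2, 0, -0.5, 0, 0, 0, 0, 0]

```text
clock: 9.7
position: [460.2, 81.8, 62.1]
tcp_rot: [-0.0, 0.992, -0.124, 0.001]
force: [-0.2, -0.5, -3.2]
gripper_width: 15.6
grasp_force: 109.6
```

```bash
python3 - <<'E'
from h import *
st=arm.observe();print(st["clock"],st["position"],np.degrees(yaw_of(st)),st["force"],st["moment"])
im=save("scene","s5.png")
cv2.imwrite("pics/s5c.png",cv2.resize(im[140:240,260:380,::-1],(720,600),interpolation=2))
for k in mark_of("scene","lid_lip")[:1]: print(k)
for t in (0,.1,.15,.2): 
    s=119*(1-np.cos(t));print(t,proj("scene",[542.4+.969*s,61.4-.246*s,52+119*np.sin(t)]))
E
```

```text
9.7 [460.19718157  81.75704757  62.05456746] -14.276886684304356 [-0.23590226 -0.45275182 -3.20305866] [-0.00547102  0.0112636   0.02425016]
{'position': [181.4, 316.9], 'confidence': 0.66}
0 [314.91727154 181.9856695 ]
0.1 [315.03681961 179.00412678]
0.15 [315.21331622 177.57229225]
0.2 [315.46830995 176.18460987]
```

View pics/s5c.png

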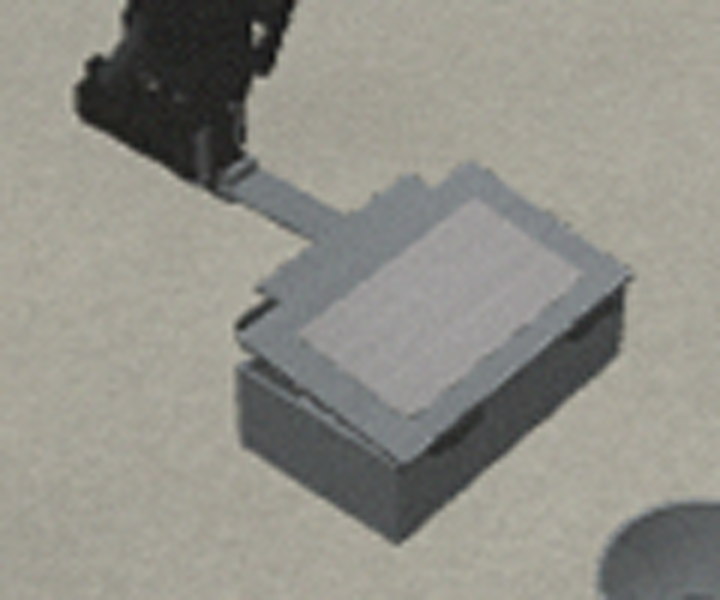

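The crop shows the lid opening, with a wedge gap along its side at crop (240,345) and the blade under the lip. I continue along the arc.

Request:
apply_moves:
  commands: [0.35, 0, -0.7, 0, 0.4, 0, -0.7, 0, 0.3, 0, -0.7, 0, 0.3, 0, -0.7, 0, 0.35, 0, -0.65, 0]

```text
clock: 10.3
position: [476.4, 77.5, 96.6]
tcp_rot: [0.0, 0.992, -0.124, 0.0]
force: [-0.9, -0.1, -2.8]
gripper_width: 15.3
grasp_force: 109.5
```

Request:
apply_moves:
  commands: [0.4, 0, -0.65, 0, 0.45, 0, -0.6, 0, 0.5, 0, -0.55, 0, 0.5, 0, -0.55, 0, 0.55, 0, -0.5, 0]

```text
clock: 10.8
position: [499.7, 71.6, 124.8]
tcp_rot: [0.0, 0.992, -0.124, 0.0]
force: [-0.0, 0.6, -2.3]
gripper_width: 15.2
grasp_force: 109.6
```

```bash
python3 - <<'E'
from h import *
st=arm.observe();print(st["clock"],st["position"],st["force"],st["moment"])
M=rot(st["tcp_rot"]);print("s", (np.array(st["position"])[:2]+101*M[:2,0]-[657.7,32.1])@M[:2,0])
im=save("scene","s6.png")
cv2.imwrite("pics/s6c.png",cv2.resize(im[110:240,250:406,::-1],(720,600),interpolation=2))
E
```

```text
10.8 [499.70547022  71.56575005 124.75244588] [-0.01125603  0.6080744  -2.33448028] [0.02558806 0.23746778 0.00817675]
s -61.84750187653461
```

View pics/s6c.png

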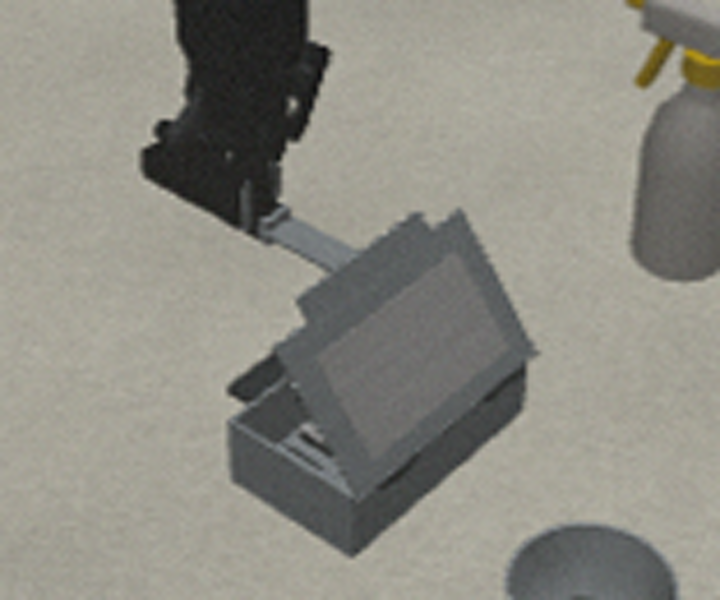

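The lid is at about 50°, with the blade still under its front part. Continuing.

Request:
apply_moves:
  commands: [0.6, 0, -0.45, 0, 0.6, 0, -0.4, 0, 0.65, 0, -0.35, 0, 0.7, 0, -0.3, 0, 0.7, 0, -0.25, 0]

```text
clock: 11.35
position: [531.5, 63.5, 142.1]
tcp_rot: [-0.0, 0.992, -0.124, 0.0]
force: [-0.0, -0.8, -1.1]
gripper_width: 15.3
grasp_force: 109.6
```

Request:
apply_moves:
  commands: [0.7, 0, -0.2, 0, 0.7, 0, -0.15, 0, 0.75, 0, -0.1, 0, 0.75, 0, -0.05, 0, 0.75, 0, 0, 0]

```text
clock: 11.85
position: [566.8, 54.5, 146.8]
tcp_rot: [-0.0, 0.992, -0.124, 0.0]
force: [-0.7, 0.4, -1.3]
gripper_width: 15.3
grasp_force: 109.6
```

Request:
apply_moves:
  commands: [0.7, 0, 0, 0, 0.7, 0, 0.1, 0, 0.7, 0, 0.15, 0, 0.5, 0, 0.15, 0, 0, 0, 0, 0]

```text
clock: 12.35
position: [591.8, 48.0, 142.4]
tcp_rot: [0.0, 0.992, -0.124, -0.0]
force: [0.2, 0.5, -1.7]
gripper_width: 15.0
grasp_force: 109.6
```

```bash
python3 - <<'E'
from h import *
st=arm.observe();print(st["clock"],st["position"],st["force"],st["moment"])
M=rot(st["tcp_rot"]);print("s", (np.array(st["position"])[:2]+101*M[:2,0]-[657.7,32.1])@M[:2,0])
im=save("scene","s7.png")
cv2.imwrite("pics/s7c.png",cv2.resize(im[110:240,250:406,::-1],(720,600),interpolation=2))
E
```

```text
12.35 [591.81876756  47.99963064 142.39909922] [ 0.15749368  0.54261527 -1.73432458] [0.03123482 0.01433775 0.02679991]
s 33.2327151020799
```

View pics/s7c.png

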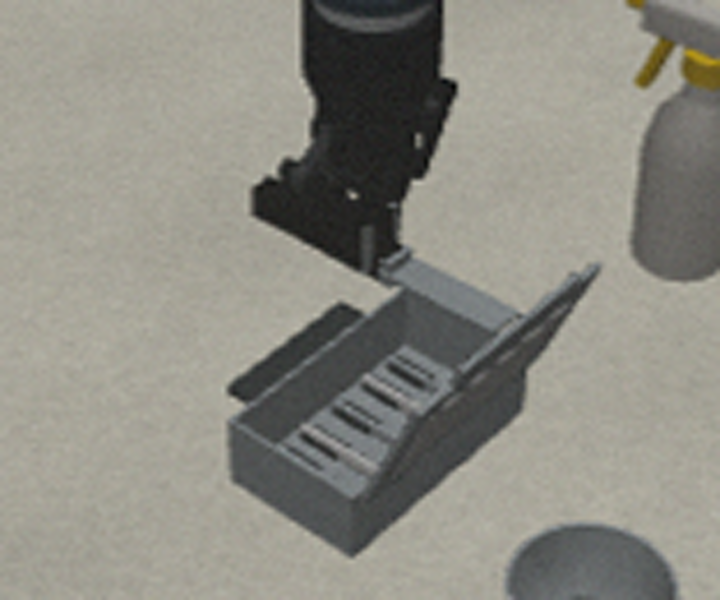

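The lid leans back past upright on its stop: its edge runs from crop (600,265) to (360,490) and the case interior is visible. Now I retreat and measure the tray.

Request:
apply_moves:
  commands: [-2, 0, 0, 0, -4, 0, 0, 0, -4, 0, -0.5, 0, -4, 0, -1.5, 0, -3, 0, -1.5, 0]

```text
clock: 12.9
position: [423.2, 90.9, 177.7]
tcp_rot: [-0.0, 0.992, -0.124, -0.001]
force: [0.8, 0.1, -0.6]
gripper_width: 14.9
grasp_force: 109.6
```

```bash
python3 - <<'E'
from h import *
save("top","t8.png")
for k in cut_out("top","tray")[:1]:
    cs,_=cv2.findContours(k["mask"].astype(np.uint8),0,2);c=max(cs,key=cv2.contourArea)
    print(k["confidence"],np.round([atz("top",(q[1],q[0]),20)[:2] for q in cv2.boxPoints(cv2.minAreaRect(c))]))
st=arm.observe();print(st["position"],st["clock"])
plan([452,-337,190],np.radians(0))
E
```

```text
0.65 [[ 576. -249.]
 [ 593. -405.]
 [ 352. -427.]
 [ 337. -272.]]
[423.34223845  91.36095154 179.42422572] 13.0
[1.33, 4.08, -0.11, -0.02], [1.23, 4.11, -0.11, -0.02], [1.12, 4.14, -0.11, -0.02], [1.02, 4.17, -0.11, -0.02], [0.92, 4.19, -0.11, -0.02]
[0.81, 4.22, -0.11, -0.02], [0.71, 4.23, -0.11, -0.02], [0.6, 4.25, -0.11, -0.02], [0.5, 4.26, -0.11, -0.02], [0.39, 4.28, -0.11, -0.02]
```

```bash
python3 - <<'E'
from h import *
plan([456,-339,140],np.radians(5.5),n=10)
E
```

```text
[1.37, 4.09, 0.39, -0.03], [1.23, 4.14, 0.39, -0.03], [1.09, 4.18, 0.39, -0.03], [0.94, 4.21, 0.39, -0.03], [0.8, 4.24, 0.39, -0.03]
[0.65, 4.27, 0.39, -0.03], [0.5, 4.29, 0.39, -0.03], [0.36, 4.3, 0.39, -0.03], [0.21, 4.31, 0.39, -0.03], [0.06, 4.32, 0.39, -0.03]
```

Request:
apply_moves:
  commands: [1.4, 4.1, 0, -0.03, 1.2, 4.1, 0, -0.04, 1.1, 4.2, 0, -0.03, 0.9, 4.2, 0, -0.04, 0.8, 4.2, 0, -0.03]

```text
clock: 13.5
position: [442.4, -126.5, 177.9]
tcp_rot: [0.0, 0.999, -0.039, 0.0]
force: [0.9, 0.2, -1.1]
gripper_width: 15.3
grasp_force: 109.5
```

Request:
apply_moves:
  commands: [0.7, 4.3, 0, -0.04, 0.5, 4.3, 0, -0.03, 0.4, 4.3, 0, -0.04, 0.2, 4.3, 0, -0.03, 0.1, 4.3, 0, -0.03]

```text
clock: 14.0
position: [459.6, -342.1, 177.5]
tcp_rot: [0.0, 0.999, 0.046, 0.0]
force: [0.7, -0.1, -0.7]
gripper_width: 15.5
grasp_force: 109.6
```

Request:
apply_moves:
  commands: [0, 0, 0, 0]

```text
clock: 14.1
position: [459.8, -346.1, 177.3]
tcp_rot: [0.002, 0.999, 0.044, 0.0]
force: [-0.2, -0.2, -1.2]
gripper_width: 15.1
grasp_force: 109.7
```

```bash
python3 - <<'E'
from h import *
st=arm.observe();print(st["clock"],st["position"],np.degrees(yaw_of(st)))
save("wrist","w9.png")
for k in cut_out("wrist","tray")[:1]: print(k["confidence"],k["bbox"])
P=[]
T=np.array([464.5,-338]);y=np.radians(5.5);u=np.array([np.cos(y),np.sin(y)]);v=np.array([-u[1],u[0]])
im=cv2.imread("pics/w9.png")
for a,b in((1,1),(1,-1),(-1,-1),(-1,1)):
    p=proj("wrist",[*(T+a*120*u+b*75*v),22],st);P.append(p)
cv2.polylines(im,[np.array(P).astype(int)],True,(0,255,0),1);cv2.imwrite("pics/w9o.png",im)
E
```

```text
14.1 [ 459.82362427 -346.11857086  177.26715191] 4.9970837940712425
0.92 [230.3, 44.4, 394.4, 279.9]
```

View pics/w9o.png

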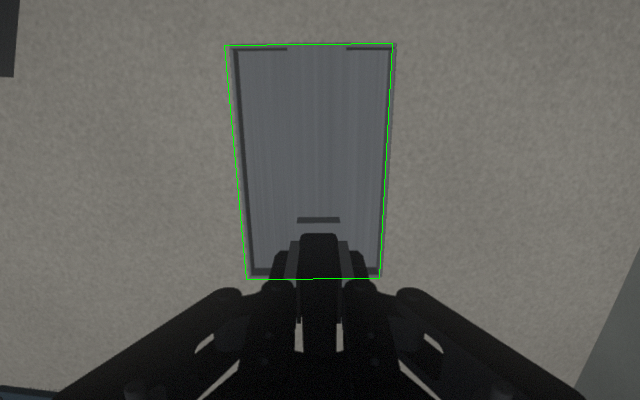

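The wrist overlay matches the tray rim to within about 3 px, with the lever over its centre line. I lower it now.

Request:
apply_moves:
  commands: [-0.3, -0.5, 3.5, 0, 0, 0, 3.5, 0, 0, 0, 3.5, 0, 0, 0, 3.5, 0, 0, 0, 1.5, 0]

```text
clock: 14.7
position: [454.6, -331.7, 19.7]
tcp_rot: [-0.002, 0.999, 0.046, -0.002]
force: [-0.3, -0.0, -2.6]
gripper_width: 15.5
grasp_force: 109.7
```

Request:
apply_moves:
  commands: [0, 0, 0.4, 0, 0, 0, 0, 0, 0, 0, 0, 0]

```text
clock: 15.0
position: [457.0, -335.3, 20.1]
tcp_rot: [0.001, 0.999, 0.046, 0.001]
force: [0.0, 0.9, -1.8]
gripper_width: 15.0
grasp_force: 109.7
```

Request:
apply_moves:
  commands: [0, 0.3, 0.4, 0, 0, 0, 0.2, 0, 0, 0, 0, 0]

```text
clock: 15.3
position: [456.4, -338.3, 13.0]
tcp_rot: [0.0, 0.999, 0.045, 0.0]
force: [0.6, -0.1, -2.0]
gripper_width: 15.2
grasp_force: 109.7
```

Request:
apply_moves:
  commands: [0, 0, 0.2, 0, 0, 0, 0, 0]

```text
clock: 15.5
position: [456.2, -338.0, 10.6]
tcp_rot: [-0.0, 0.999, 0.045, -0.0]
force: [0.3, 0.2, -1.1]
gripper_width: 15.1
grasp_force: 109.7
```

Request:
apply_moves:
  commands: [0, 0, 0.1, 0, 0, 0, 0, 0]

```text
clock: 15.7
position: [456.3, -338.1, 10.3]
tcp_rot: [0.0, 0.999, 0.045, -0.0]
force: [-1.3, 0.5, 4.3]
gripper_width: 15.3
grasp_force: 110.6
```

Contact felt on the floor of the tray. Releasing.

Request:
apply_moves:
  commands: [0, 0, 0, 0, 0, 0, 0, 0, 0, 0, 0, 0, 0, 0, 0, 0]
  jaw: 0.1

```text
clock: 16.1
position: [456.4, -338.1, 9.7]
tcp_rot: [0.0, 0.999, 0.045, 0.0]
force: [-0.3, 0.6, 0.5]
gripper_width: 47.2
grasp_force: 0.0
```

Request:
apply_moves:
  commands: [0, 0, -1, 0, 0, 0, -3, 0, 0, 0, -4, 0, 0, 0, -4, 0, 0, 0, -4, 0]

```text
clock: 16.6
position: [456.2, -337.9, 172.1]
tcp_rot: [0.0, 0.999, 0.045, 0.0]
force: [0.9, -1.2, 0.3]
gripper_width: 47.0
grasp_force: 0.0
```

```bash
python3 - <<'E'
from h import *
st=arm.observe();print(st["clock"],st["position"],st["gripper_width"],st["force"])
a=save("scene","s10.png")
E
```

```text
16.6 [ 456.24370167 -337.87049783  172.1293837 ] 46.99208212042917 [ 0.85132578 -1.15680934  0.34616455]
```

View pics/s10.png

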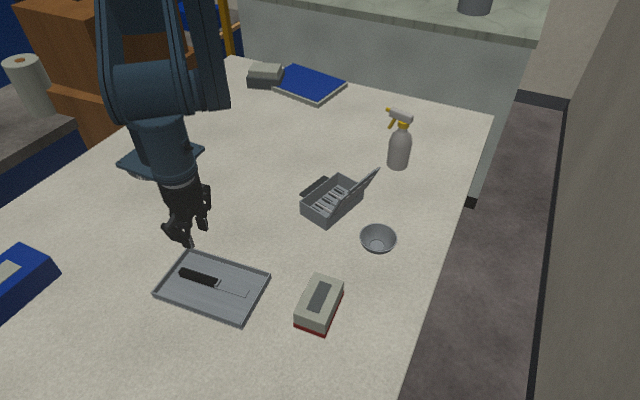

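The lever lies flat in the tray (185–248, 268–296). The lid stands open at (370,183), the bystanders haven't moved, and the gripper is clear.

```bash
python3 -c "
from rig import arm
print(arm.finish_job())"
```

```text
the job is handed in; nothing more can be done
None
```

I pried the lid open with the lever until it leaned back past upright on its stop, set the lever down flat in the tray, and handed the job in at about 17 s; the last picture showed the spray bottle, carton and bowl where they started.

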